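# Tare the studio scale through its dust slide

### The job

Zero the bench scale with the pigment pot left standing on its pan: with a fingertip push the dark blue dust slide fully open by its yellow tab, reach down into the well it uncovers and press the sunken green key all the way down, holding it down for at least a second, then let the key up and push the slide fully shut again. Do not press the red power key, and do not lift or shift the pot, the bottle, the tin or the graphite block.

Things in the scene. Friction and masses are not known exactly. Their poses are not given: they have to be found in the camera images.
- scale: Bench scale, fixed, 180 mm (its x) by 280 mm (its y). Origin under the middle of the housing, on the table; z up. White control panel: y from -140 to -20 mm, flat top 55 mm above the table. Grey part: y above -20 mm, 50 mm high, with a round steel pan (radius 70 mm, centre x 0, y +65 mm, top 62 mm above the table).
- well_mouth (a point): Fixed point: centre of the mouth of the rectangular well, level with the panel's top (55 mm above the table), at x -20, y -46 mm in the scale's frame; its axes are the scale's axes. The well measures 34 mm along the scale's y by 50 mm along the scale's x, with upright walls, and is 30 mm deep. The closed slide hides it.
- shutter (a joint): Dust slide, metres: 0 = fully shut (centred over the well), 0.046 = fully open (well uncovered); hard stop at each end. Opens along the scale's -y. Starts up to 10 mm open, stays where left, takes about 2 N to push. The dark blue plate, 58 (scale x) by 42 (scale y) by 4 mm, lies on the panel's top and cannot be lifted.
- shutter_tab (a point): Middle of the top of the yellow tab that stands across the slide's centre and moves with it: 50 mm long along the scale's x, 8 mm thick along the scale's y, 16 mm above the blue plate (tab top 75 mm, plate top 59 mm above the table). Push its +y face to open, its -y face to shut.
- tare_key (a joint): Sunken green tare key, metres of travel: 0 = up, 0.005 = fully down. Spring return: 1.5 N starts it, about 5 N bottoms it.
- tare_key_top (a point): Centre of the top of the green key, a disc 24 mm in diameter in the middle of the well; when up, its top lies 20 mm below the panel's top (35 mm above the table). Pressed, it goes 5 mm down and is then still 5 mm above the well's floor.
- power_key (a joint): Red power key, metres of travel: 0 = up, 0.004 = down. Spring return, 4 N. Not to be pressed.
- power_key_top (a point): Centre of the top of the red key, a disc 26 mm in diameter, 7 mm proud of the panel, at x +60, y -80 mm in the scale's frame (62 mm above the table).
- jar_centre (a point): Centre, half-way up, of the open white ceramic pot standing loose on the pan; 64 mm in diameter, 62 mm high, its rim 124 mm above the table.
- bottle_centre (a point): Centre, half-way up, of a loose amber bottle, 72 mm in diameter, 240 mm high, standing near the scale.
- tin_centre (a point): Centre, half-way up, of a loose red tin, 68 mm in diameter, 70 mm high, standing near the scale.
- block_centre (a point): Centre of a loose black graphite block, 50 by 30 by 25 mm, lying near the scale.

How it is judged:
By the outcome, as a careful person would: the job done as asked, in the order asked, and still so for the second after the job is handed in, with the robot touching nothing.
It also fails if it takes over 48 s, if anything falls off the work surface, if the arm or the gripper's body presses on something with over 40 N, if the wrist force passes 120 N, or if a joint passes its speed limit or range.

### The arm

A 6-joint arm with a two-finger parallel gripper is mounted at the origin on the work surface. World frame = base frame: x ahead of the robot, y to its left, z up, the work surface at z = 0. Lengths are in m, angles in rad, forces in N, time in s.
With the tool pointing down it reaches from about 0.2 to 0.875 m from the base axis. Payload 3.4 kg.
Tool frame: the origin (TCP) lies between the finger pads; the fingertips stand 25 mm ahead of it and the grasp point (between the pads) lies 6 mm ahead of it (r.nose_length is the z of the fingertips in the tool frame, in m); z points along the fingers, y is the line along which they close (so a half turn about z gives the same grasp; the last joint's range is limited). The gripper opens to 94 mm and grips with 3 to 60 N. Pads are 16 mm wide; open, the fingers measure 119 mm over their backs; the gripper's body (75 mm by 177 mm) begins 78 mm behind the grasp point.
Start: joints at [1.093, 0.276, 1.505, -0, 1.361, -0.121], TCP at [0.201, 0.539, 0.23] pointing down, gripper open.
Joint ranges: [-2.89, 2.89], [-0.75, 2.08], [0.22, 2.7], [-1.18, 4.32], [0.11, 2.71], [-2.7, 2.7]. Speed limits (rad/s): [2.57, 2.57, 3.14, 3.14, 3.14, 3.14].

### API

Orientations are given as a unit quaternion [w, x, y, z].
In Python, from plant import r, gripper_to, inverse_kinematics, vision, models, telemetry gives the robot as it stands. Calls block until the motion is done:
- r.move_to(position, orientation): joint-space move of the TCP to a pose.
- r.move_l(position, rot=None, vel=0.15, guard=None): straight line of the TCP; rot=None keeps the orientation; vel is the mean speed in m/s. With guard (N) it stops when the force on the tool has changed by that much, and returns True; else False.
- r.movej(angles): joint-space move.
- gripper_to(opening, f_grip=None): finger opening in m; f_grip is the grip in N (None keeps the last); returns when the fingers have stopped.
- r.hold(seconds).
- inverse_kinematics(position, orientation): joint angles nearest the present ones, or None.
- vision.snapshot(name): name is "scene" or "top"; returns the picture (420x560x3 uint8, red, green, blue); there is no depth.
- vision.get_calibration(name): a dict with "fx", "fy", "cx", "cy" (pixels), "D" ([k1, k2, p1, p2, k3] as OpenCV has them; the pictures are not rectified), "position" and "orientation" of the camera in the world. Camera axes: x right, y down, z forward; pixel columns grow to the right and rows downward; lengths in m; the calibration is good to about 2 mm. A picture is of the moment at which its call begins. get_calibration takes no time and is no camera call.
A pose or a line that the arm cannot do raises r.PlanningError and nothing moves.
- r.sign_off(): hands the job in; it is judged then, once.
Trained networks look in the newest picture that a camera, given by its name, has taken for a name from the list of things; names that differ only in an ending like _2 or _b are one class to them, and where a whole thing is asked for, a point or a joint stands for the part that bears it (a point fixed in the world has none). Each returns a list of dicts, best first, with "score" (0 to 1); they miss things now and then, are a little off and sometimes report something else, mostly with a low value. They report only what shows in the picture. A call takes as long as a camera call.
- models.boxes_of(thing, camera): "at" ([x, y, z] in m, in world coordinates, good to about 4 mm: the middle of the surface that is visible of it).
- models.regions_of(thing, camera): "pixels" (420x560 bool, what is visible of it).
- models.mark_of(thing, camera): "at" ([x, y, z] in m, in world coordinates, good to about 4 mm: a listed point, or the origin of a listed thing).
Readings, each from a call of its own:
- telemetry.current_t(): time.
- telemetry.current_joints(): joint angles.
- telemetry.current_dq(): joint speeds.
- telemetry.current_joint_efforts(): joint torques, N m.
- telemetry.current_ee_pos(): TCP position.
- telemetry.current_tool_rot(): TCP orientation.
- telemetry.current_wrist_force(): force on the tool from outside, world axes, zero at the start.
- telemetry.current_torque(): the same for the moment, N m.
- telemetry.current_opening(): finger opening in m.
- telemetry.current_finger_force(): force on a finger pad.
Only numpy, scipy, OpenCV 4.12 (cv2) and the standard library are available. Lean on these libraries where they do the work, as an engineer would, in place of code of your own. Each camera call takes 0.05 s, during which the arm holds its last target. There are 200 camera calls.

## Working session

There is one attempt and no reset: what is moved stays moved. The work goes in short steps, each a Python script; the robot and the scene stay as the last script left them, time stands still between calls to the robot, and variables do not carry over. Pictures are saved under pics/ and viewed, at most 10 in all, crops included, and the job is handed in when it is done.

```bash
mkdir -p pics; python3 - <<'E'
from plant import r, vision, models, telemetry
import cv2
for c in ("scene","top"):
    im=vision.snapshot(c); cv2.imwrite(f"pics/{c}0.png",im[:,:,::-1])
    k=vision.get_calibration(c); print(c,k)
    for t in ("scale","well_mouth","shutter_tab","power_key_top","jar_centre","bottle_centre","tin_centre","block_centre"):
        print(t,[(([round(float(v),4) for v in d["at"]]),round(float(d["score"]),2)) for d in models.mark_of(t,c)[:2]])
print(telemetry.current_t(),r.nose_length,telemetry.current_tool_rot())
E
```

```text
scene {'fx': 439.14239951040946, 'fy': 439.14239951040946, 'cx': 267.1609592932531, 'cy': 213.69305212552305, 'D': array([-0.07155764,  0.        ,  0.        ,  0.        ,  0.        ]), 'position': array([1.04313273, 0.37665119, 0.92494977]), 'orientation': array([-0.12869539,  0.44861188,  0.84896494, -0.2478778 ])}
scale [([0.5474, 0.0806, -0.0014], 0.79)]
well_mouth [([0.543, 0.0289, 0.0523], 0.9), ([0.5387, 0.0207, 0.0756], 0.36)]
shutter_tab []
power_key_top [([0.6248, 0.0131, 0.061], 0.6)]
jar_centre [([0.5191, 0.1566, 0.0936], 0.94)]
bottle_centre [([0.6872, 0.2516, 0.1201], 0.73)]
tin_centre [([0.4873, 0.3241, 0.0354], 0.66)]
block_centre [([0.6554, -0.2152, 0.012], 0.54)]
top {'fx': 384.2575629418577, 'fy': 384.2575629418577, 'cx': 276.4343282497809, 'cy': 209.45237042930364, 'D': array([-0.08847068,  0.        ,  0.        ,  0.        ,  0.        ]), 'position': array([0.55163847, 0.0704345 , 0.87850604]), 'orientation': array([ 0.01033483, -0.69735046,  0.71593627, -0.03210592])}
scale [([0.5457, 0.0761, -0.0046], 0.87), ([0.6561, -0.2184, 0.0146], 0.48)]
well_mouth [([0.5404, 0.0261, 0.0577], 0.82)]
shutter_tab [([0.5422, 0.019, 0.0725], 0.59)]
power_key_top [([0.6301, 0.018, 0.0626], 0.59)]
jar_centre [([0.5193, 0.1542, 0.0927], 0.84)]
bottle_centre [([0.6855, 0.2488, 0.1191], 0.71)]
tin_centre [([0.483, 0.3202, 0.0358], 0.73)]
block_centre [([0.6545, -0.217, 0.0176], 0.84)]
0.9 0.025 [2.42014218e-05 1.77480589e-01 9.84124299e-01 6.67224862e-05]
```

View pics/top0.png

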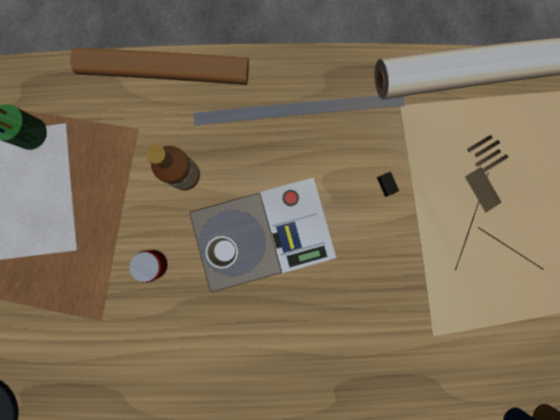

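View pics/scene0.png

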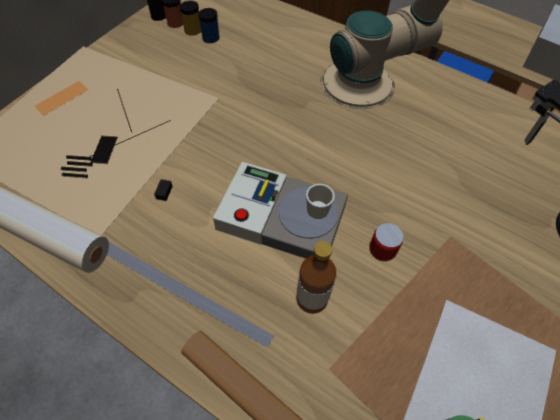

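```bash
python3 - <<'E'
import cv2
a=cv2.imread("pics/top0.png")[165:305,180:350]
cv2.imwrite("pics/crop0.png",cv2.resize(a,None,fx=4,fy=4,interpolation=cv2.INTER_CUBIC))
E
```

```text
(no output)
```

View pics/crop0.png

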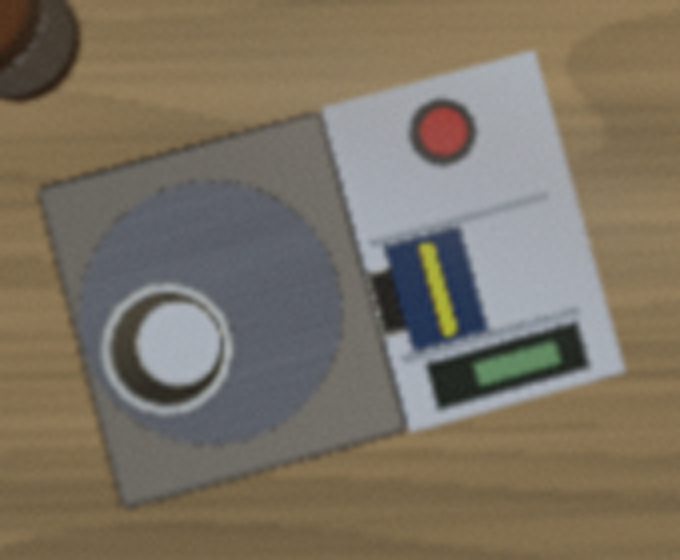

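The crop shows the scale: panel corners at crop (323,108), (537,50), (625,372), (407,432), red key at (443,131), and yellow tab from (427,245) to (449,333). The slide is slightly open. Next I'll fit the pose.

```bash
cat > h.py <<'E'
import numpy as np, cv2
from scipy.optimize import least_squares
from scipy.spatial.transform import Rotation as R
from plant import r, vision, models, telemetry, gripper_to, inverse_kinematics
def proj(P,k):
    q=k["orientation"]; Rc=R.from_quat([q[1],q[2],q[3],q[0]]).inv()
    K=np.array([[k["fx"],0,k["cx"]],[0,k["fy"],k["cy"]],[0,0,1]])
    return cv2.fisheye and cv2.projectPoints(Rc.apply(np.atleast_2d(P)-k["position"]),np.zeros(3),np.zeros(3),K,k["D"])[0][:,0]
def W(p,S): # scale-> world ; S=(x,y,yaw)
    p=np.atleast_2d(p).astype(float); c,s=np.cos(S[2]),np.sin(S[2])
    return np.c_[S[0]+c*p[:,0]-s*p[:,1],S[1]+s*p[:,0]+c*p[:,1],p[:,2]]
def tip(p,S,nose=0.025): # TCP for fingertip at scale point p
    return W(p,S)[0]+[0,0,nose]
E
python3 - <<'E'
from h import *
k=vision.get_calibration("top")
L=np.array([[90,-20,55],[90,-140,55],[-90,-140,55],[-90,-20,55],[90,140,50],[-90,140,50],[60,-80,62]])/1000
c=np.array([[323,108],[537,50],[625,372],[407,432],[42,187],[128,507],[443,131]])
px=lambda c:np.array([180,165])+(np.array(c)+.5)/4-.5
f=least_squares(lambda S:(proj(W(L,S),k)-px(c)).ravel(),[.546,.077,.0])
for y0 in (0.,.3,-.3):
    g=least_squares(lambda S:(proj(W(L,S),k)-px(c)).ravel(),[.546,.077,y0])
    if g.cost<f.cost:f=g
S=f.x; print("S",S,"cost",f.cost, np.round(f.fun,1))
g=least_squares(lambda s:(proj(W([[.005-.0,-.046-s[0],.075],[-.045,-.046-s[0],.075]],S),k)-px([[427,245],[449,333]])).ravel(),[.005])
print("slide",g.x,g.fun)
np.save("S.npy",S)
ci,si=np.cos(S[2]),np.sin(S[2])
d=np.array([.519,.155])-S[:2]; print("jar in scale",ci*d[0]+si*d[1],-si*d[0]+ci*d[1])
for n,p in (("well",[-.02,-.046,.055]),("pow",[.06,-.08,.062]),("tab",[-.02,-.046-g.x[0],.075])): print(n,W(p,S))
# cross check with the scene camera
ks=vision.get_calibration("scene"); im=cv2.imread("pics/scene0.png")
for p in proj(W(np.r_[L,[[-.02,-.046-g.x[0],.075]]],S),ks): cv2.circle(im,tuple(int(v*8+4) for v in p),8,(0,255,0),-1,shift=3)
cv2.imwrite("pics/x0.png",cv2.resize(im[150:270,200:360],None,fx=4,fy=4))
# tool orientation: y along scale x, z down; two half-turns
for a in (0,np.pi):
    q=R.from_matrix(np.array([[0,1,0],[1,0,0],[0,0,-1.]]).T); q=(R.from_euler('z',S[2]+a)*q).as_quat(); q=[q[3],*q[:3]]
    print(q,inverse_kinematics(tip([-.02,-.028,.12],S),q))
E
```

```text
S [0.5483375  0.07579004 0.23962659] cost 3.300847911653687 [ 0.1 -0.2  0.1 -0.   0.5 -0.1  1.2 -0.1 -1.3 -0.4 -1.4  0.8  0.8 -0.1]
slide [0.0065334] [-0.39105671 -0.46215282  0.44259765  0.64455105]
jar in scale -0.009699540759666638 0.0839096295442089
well [[0.5398266  0.02635761 0.055     ]]
pow [[0.62561029 0.0123163  0.062     ]]
tab [[0.54137723 0.0200109  0.075     ]]
[np.float64(0.0), np.float64(0.6175192681587972), np.float64(0.7865557535563664), np.float64(0.0)] [-4.78319595e-02  2.82800366e-01  1.71997181e+00 -4.44089210e-16
  1.13882047e+00 -2.87458554e-01]
[np.float64(-0.0), np.float64(-0.7865557535563664), np.float64(0.6175192681587974), np.float64(0.0)] None
```

View pics/x0.png

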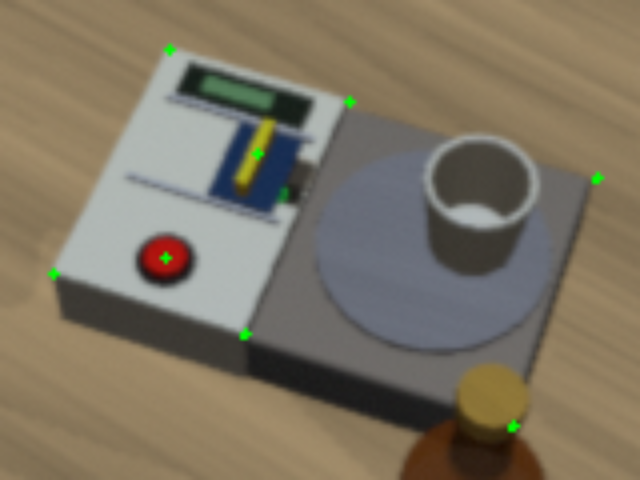

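The fitted points land on the corners, red key and tab in the scene view. A dark patch with a bit of green shows beside the slide's +y edge, at about crop (300,182). I'll compare it with the projected plate and well outlines.

```bash
python3 - <<'E'
from h import *
S=np.load("S.npy"); out=[]
def rect(cx,cy,a,b,z): return np.array([[cx-a/2,cy-b/2,z],[cx+a/2,cy-b/2,z],[cx+a/2,cy+b/2,z],[cx-a/2,cy+b/2,z]])/1000
for n,(u0,v0) in (("scene",(240,170)),("top",(265,212))):
    k=vision.get_calibration(n); a=cv2.imread(f"pics/{n}0.png")[v0:v0+50,u0:u0+50]
    a=cv2.resize(a,None,fx=8,fy=8,interpolation=cv2.INTER_CUBIC); a=cv2.convertScaleAbs(a,alpha=1.5,beta=10); b=a.copy()
    for q,col in ((rect(-20,-46,50,34,55),(0,0,255)),(rect(-20,-52.5,58,42,59),(0,255,255)),(rect(-20,-46,34,50,55),(255,0,255))):
        p=(proj(W(q,S),k)-[u0,v0]+.5)*8-.5
        cv2.polylines(b,[np.round(p).astype(int)],True,col,1)
    out.append(np.hstack([a,b]))
cv2.imwrite("pics/x1.png",cv2.resize(np.vstack(out),(600,600)))
E
```

```text
(no output)
```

View pics/x1.png

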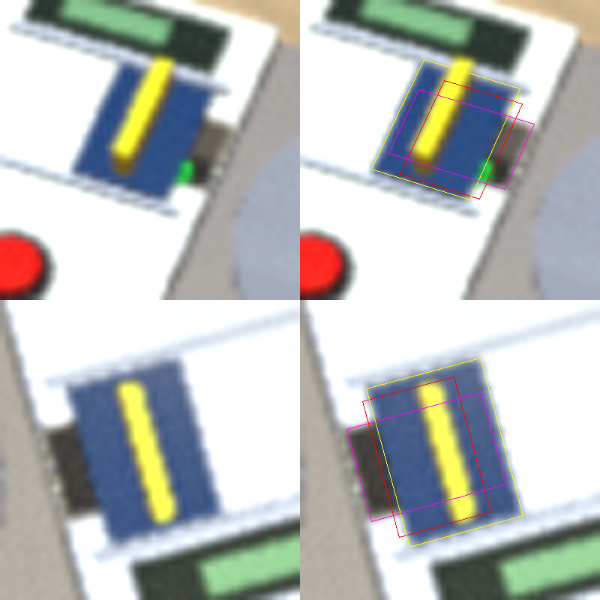

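The real well matches the magenta outline, 34 mm along scale x and 50 mm along y, so the written dimensions are swapped. A closed gripper with its 25 mm side along x still fits, and it keeps the gripper body clear of the pot. I'll open the slide now.

```bash
cat >> h.py <<'E'
S=np.load("S.npy")
_q=(R.from_euler('z',S[2])*R.from_matrix(np.array([[0,1,0],[1,0,0],[0,0,-1.]]))).as_quat(); Q=[_q[3],*_q[:3]]
def go(y,z,vel=.15,guard=None,x=-.02):
    g=r.move_l(tip([x,y,z],S),vel=vel,guard=guard)
    e=telemetry.current_ee_pos()-[*S[:2],.025]; c,s=np.cos(S[2]),np.sin(S[2])
    print("t%.1f"%telemetry.current_t(),g,"tip",np.round([c*e[0]+s*e[1],-s*e[0]+c*e[1],e[2]],4),"F",np.round(telemetry.current_wrist_force(),1)); return g
E
python3 - <<'E'
from h import *
gripper_to(0.0,10)
r.move_to(tip([-.02,-.0365,.2],S),Q)
print(telemetry.current_opening())
go(-.0365,.09)
if not go(-.0365,.064,.05,6):
    go(-.086,.064,.04,10)
    r.hold(.2)
    cv2.imwrite("pics/o1.png",vision.snapshot("scene")[:,:,::-1])
    go(-.080,.064,.05); go(-.070,.10,.1)
    a=cv2.imread("pics/o1.png")
    i2=vision.snapshot("top")[:,:,::-1]; i1=vision.snapshot("scene")[:,:,::-1]
    f=lambda i,u,v:cv2.resize(i[v:v+75,u:u+100],None,fx=4,fy=4,interpolation=cv2.INTER_CUBIC)
    cv2.imwrite("pics/o2.png",np.hstack([f(a,210,150),f(i1,210,150)]))
E
```

```text
0.0004967502262663589
t5.4 False tip [-0.0192 -0.0365  0.0907] F [ 0.3 -0.2 -0.9]
t6.0 False tip [-0.02   -0.0365  0.0639] F [-1.  -0.4  0.7]
t7.0 True tip [-0.0201 -0.0778  0.0637] F [-0.8  1.3  0.3]
t7.5 False tip [-0.0205 -0.0781  0.0635] F [-0.3  5.2 -0.7]
t8.0 False tip [-0.02   -0.0703  0.1002] F [-0.2  0.1 -0.7]
```

View pics/o2.png

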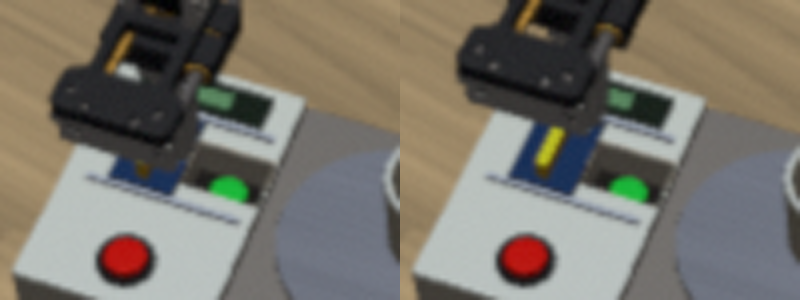

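The slide hit its stop: the tip held at y -0.078 against 5 N, above the 2 N needed to move it. The right half of the picture shows the well uncovered with the green key at about (628,190). Now I'll press the key.

```bash
python3 - <<'E'
from h import *
go(-.045,.10); go(-.045,.06,.1)
if go(-.045,.037,.04,5): print("early contact")
else:
    go(-.045,.026,.02,14)
    r.hold(.1); print(telemetry.current_wrist_force(),telemetry.current_ee_pos()[2]-.025)
    cv2.imwrite("pics/p1.png",vision.snapshot("scene")[:,:,::-1])
    r.hold(1.4); print(telemetry.current_t(),telemetry.current_wrist_force(),telemetry.current_ee_pos()[2]-.025)
E
```

```text
t8.5 False tip [-0.0203 -0.0448  0.0995] F [-0.8 -0.7 -0.3]
t9.0 False tip [-0.0198 -0.0454  0.06  ] F [0.6 0.5 0.6]
t9.7 False tip [-0.02   -0.045   0.0369] F [-0.   0.3 -0.2]
t10.2 True tip [-0.0195 -0.0451  0.0302] F [-1.2  0.7  5.5]
[-0.83709221 -0.36012696  6.68622187] 0.03022037484340543
11.725 [-0.85395819  0.19105641  5.62584247] 0.030225383426088583
```

Force and height are marginal for the key being fully bottomed, so I'll press firmer and hold again.

```bash
python3 - <<'E'
from h import *
go(-.045,.0285,.02); r.hold(1.6); print(telemetry.current_wrist_force(),telemetry.current_ee_pos()[2]-.025)
go(-.045,.06,.08); go(-.045,.105)
go(-.108,.105,.15); 
if not go(-.108,.064,.06,5):
    go(-.048,.064,.04,10); r.hold(.2); go(-.056,.064,.05); go(-.066,.064,.05); go(-.075,.11,.1)
    go(-.09,.25,.2)
    r.move_to([.35,-.25,.3],Q)
    i2=vision.snapshot("top")[:,:,::-1]; i1=vision.snapshot("scene")[:,:,::-1]
    f=lambda i,u,v:cv2.resize(i[v:v+140,u:u+100],None,fx=4,fy=4,interpolation=cv2.INTER_CUBIC)
    cv2.imwrite("pics/e.png",np.hstack([f(i1,210,150),f(i2,240,165)]))
    print(telemetry.current_t())
E
```

```text
t12.0 False tip [-0.0195 -0.0452  0.0301] F [-3.   0.2 11.7]
[-2.67960338 -0.39117176 12.59771191] 0.030124870850016118
t14.1 False tip [-0.0203 -0.0449  0.0597] F [-0.6 -0.9 -0.1]
t14.6 False tip [-0.0203 -0.0449  0.1045] F [-0.8  0.1 -1. ]
t15.1 False tip [-0.0206 -0.1076  0.1042] F [-0.9  0.7 -0.9]
t16.0 False tip [-0.0198 -0.1081  0.0641] F [-0.6  0.   0.2]
t17.1 True tip [-0.0199 -0.0587  0.064 ] F [-0.  -0.6  1.1]
t17.6 False tip [-0.0201 -0.0585  0.0638] F [ 1.5 -7.5 -1.5]
t17.9 False tip [-0.0202 -0.0658  0.0638] F [ 0.7  0.4 -0.2]
t18.5 False tip [-0.0203 -0.0747  0.1098] F [-0.6  0.6  0.2]
t19.4 False tip [-0.0208 -0.0896  0.2485] F [-0.4 -0.1 -0. ]
20.6667
```

View pics/e.png

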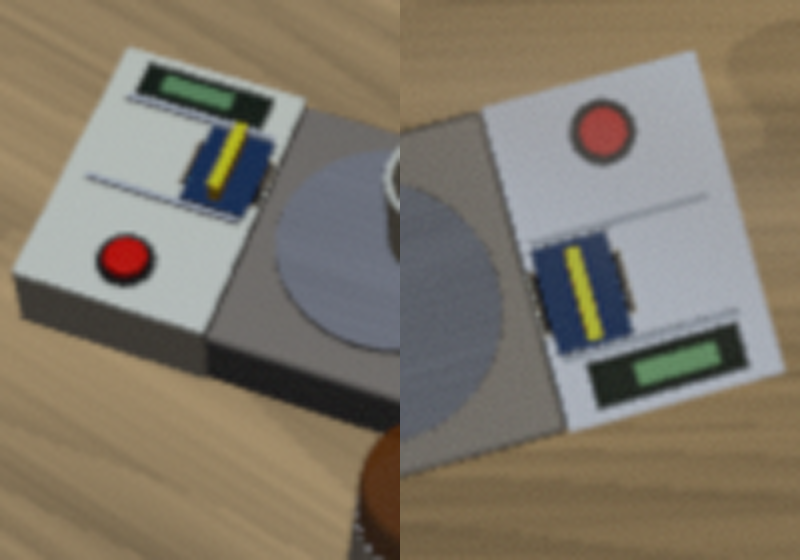

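The slide looks centred over the well, with equal dark strips on both sides (the tab is around (585,290) in the right half). I'll check numerically that the earlier opening covered the full travel.

```bash
python3 - <<'E'
from h import *
k=vision.get_calibration("scene")
A=cv2.imread("pics/o2.png")[:300,400:]; B=cv2.imread("pics/e.png")[:300,:400]
T=B[165:215,185:245]; # lower end of tab + plate corner
T2=B[160:225,175:250]
for x in (B[120:225,165:290],):pass
for n,(y0,y1,x0,x1) in {"tabend":(150,208,198,240),"platecorner":(170,225,172,235)}.items():
    m=cv2.matchTemplate(A,B[y0:y1,x0:x1],cv2.TM_CCOEFF_NORMED); _,v,_,l=cv2.minMaxLoc(m); print(n,v,(np.array(l)-[x0,y0])/4)
for s in (.042,.0435,.046): print(s,(proj(W([0.005,-.046-s,.07],S),k)-proj(W([0.005,-.046,.07],S),k)))
D=cv2.imread("pics/top0.png")
E
```

```text
tabend 0.954542338848114 [-18.    -5.25]
platecorner 0.9640787839889526 [-17.75  -5.25]
0.042 [[-16.4607453   -5.07540607]]
0.0435 [[-17.04371089  -5.25509263]]
0.046 [[-18.01456205  -5.55432721]]
```

The image shift between open and shut matches 46 mm of travel, so the slide opened fully. Handing in.

```bash
python3 -c "
from plant import r,telemetry
print(r.sign_off(),telemetry.current_t())"
```

```text
the job is handed in; nothing more can be done
the job is handed in; nothing more can be done
```

The slide was pushed fully open, the green key held fully down for over 1 s and let up, and the slide pushed fully shut. The job was handed in at about 21 s, with the red key, pot and other objects never approached.

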